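Lay the tall carton down for its label

TASK

Two cartons stand at the ends of the taped label zone on the packing bench. Gently push the taller one near its top so that it tips over towards the middle and lies flat on its broad side wholly within the tape outline; then press the label printer's push button fully down and let it come up again. Only push: do not grip or lift the carton, do not press the button before it is lying in the zone, and leave the short carton standing and everything else where it is.

Things in the scene. Friction and masses are not known exactly. Their poses are not given: they have to be found in the camera images.
- zone: Label zone: rectangle of white paper tape stuck on the grey bench, 160 mm (its x) by 320 mm (its y) over the outer edges of the tape, tape 15 mm wide and under 1 mm thick. Origin: centre of the rectangle on the bench surface, z up. The outer edges of the tape bound the zone.
- tall_carton: Taller brown cardboard carton, closed, 80 x 50 x 180 mm (x, y, z), 0.2 to 0.4 kg, loose. Starts upright at either end of the zone, partly over the end tape, broad faces roughly square to the zone length; tipped over its inner lower edge it lands inside. Pushed near the top it tips, near the foot it slides; past about 16 degrees it falls. Origin: centre of its underside as it stands.
- short_carton: The short carton: same brown cardboard, 80 x 50 x 120 mm (x, y, z), loose, standing at the other end of the zone. To be left standing. Origin: centre of its underside.
- foot_a (a point): Point on the tall carton at the middle of its thickness: underside, x = -40 mm.
- foot_b (a point): As foot_a, x = +40 mm.
- head_a (a point): Point on the tall carton at the middle of its thickness: top (180 mm above the underside), x = -40 mm.
- head_b (a point): As head_a, x = +40 mm. Foot and head points together mark the four corners of the carton's outline when it lies flat.
- edge_a (a point): Middle of the tall carton's lower edge at its y = -25 mm face.
- edge_b (a point): Middle of the tall carton's lower edge at its y = +25 mm face.
- print_button (a joint): Travel of the label printer's black push button (36 mm across, pressed straight down, on a small grey housing beyond the zone): 0 m up, 0.006 m fully down. A spring returns it; fully down takes about 4 N.
- print_button_top (a point): Centre of the top of that push button; z up.
- glue_jar: Jar, 56 mm across and 85 mm tall, bystander. Origin: centre of its underside.
- tape_roll: Cardboard-brown roll lying flat, 96 mm across, 48 mm high, bystander. Origin: centre of its underside.
- brush_block: Wooden brush block, 120 x 40 x 30 mm, lying at the right side, bystander. Origin: centre of its underside.
- bench_brush: Hand brush lying at the left side, bystander.
- screwdriver: Screwdriver lying at the right side, bystander.
- rivet_can: Closed can, 66 mm across and 100 mm tall, at the left side, bystander. Origin: centre of its underside.
There are look-alikes about, which are no part of the job. What is shaped like the short_carton but pink or purple is not meant.

How it is judged:
On the way, in this order (a step that is already met when the one before it is completed fails the run):
1. the tall carton lies flat on a broad face inside the taped zone, at rest (angle between tall_carton's own z axis and vertical between 1.4708 and 1.6708 rad and (angle between tall_carton's own y axis and vertical below 0.1 rad or angle between tall_carton's own y axis and vertical above 3.04159 rad) and height (world z) of tall_carton below 0.035 m and x of foot_a in the frame of zone between -0.08 and 0.08 m and y of foot_a in the frame of zone between -0.16 and 0.16 m and x of foot_b in the frame of zone between -0.08 and 0.08 m and y of foot_b in the frame of zone between -0.16 and 0.16 m and x of head_a in the frame of zone between -0.08 and 0.08 m and y of head_a in the frame of zone between -0.16 and 0.16 m and x of head_b in the frame of zone between -0.08 and 0.08 m and y of head_b in the frame of zone between -0.16 and 0.16 m and linear speed of tall_carton below 0.02 m/s and angular speed of tall_carton below 0.1 rad/s), for 0.2 s.
2. the push button is pressed down (value of joint print_button above 0.0045 m), for 0.04 s.
At the end, for the whole second after the job is handed in: The tall carton lies at rest on a broad face (within 0.1 rad of flat), its four corners inside the outer edges of the tape; after that the button was pressed at least 4.5 mm and is up again (under 2 mm); the short carton stands upright within 30 mm of its place (all of step 1 and value of joint print_button below 0.002 m and angle between short_carton's own z axis and vertical below 0.1 rad and distance of short_carton from where it was at the start of the episode below 0.03 m); the robot touches nothing.
It fails at once if the tall carton is lifted: both of its lower long edges more than 20 mm off the bench (height (world z) of each of edge_a, edge_b above 0.02 m).
It fails at once if the tall carton is gripped or struck hard: more than 20 N between it and the fingers (contact force between the fingers and tall_carton above 20 N).
It fails at once if the button is pressed while the tall carton does not lie flat in the zone (value of joint print_button above 0.003 m and not (angle between tall_carton's own z axis and vertical between 1.4708 and 1.6708 rad and (angle between tall_carton's own y axis and vertical below 0.1 rad or angle between tall_carton's own y axis and vertical above 3.04159 rad) and height (world z) of tall_carton below 0.035 m and x of foot_a in the frame of zone between -0.08 and 0.08 m and y of foot_a in the frame of zone between -0.16 and 0.16 m and x of foot_b in the frame of zone between -0.08 and 0.08 m and y of foot_b in the frame of zone between -0.16 and 0.16 m and x of head_a in the frame of zone between -0.08 and 0.08 m and y of head_a in the frame of zone between -0.16 and 0.16 m and x of head_b in the frame of zone between -0.08 and 0.08 m and y of head_b in the frame of zone between -0.16 and 0.16 m)).
It fails at once if the short carton is moved more than 30 mm or tipped (distance of short_carton from where it was at the start of the episode above 0.03 m or angle between short_carton's own z axis and vertical above 0.3 rad).
It fails at once if another thing on the bench is moved more than 30 mm (distance of any of glue_jar, tape_roll, brush_block, bench_brush, screwdriver, rivet_can from where it was at the start of the episode above 0.03 m).
It also fails if it takes over 40 s, if anything falls off the work surface, if the arm or the gripper's body presses on something with over 40 N, if the wrist force passes 120 N, or if a joint passes its speed limit or range.

ROBOT

A 7-joint arm with a two-finger parallel gripper is mounted at the origin on the work surface. World frame = base frame: x ahead of the robot, y to its left, z up, the work surface at z = 0. Lengths are in m, angles in rad, forces in N, time in s.
With the tool pointing down it reaches from about 0.35 to 0.9 m from the base axis. Payload 19.9 kg.
Tool frame: the origin (TCP) lies at the very end of the fingers, on their centre line; the grasp point (between the pads) lies 19 mm behind it; x points along the fingers, y is the direction in which the jaws open and shut, and the axes are right-handed (so a half turn about x gives the same grasp; the last joint's range is limited). The gripper opens to 85 mm and grips with 20 to 120 N. Pads are 22 mm wide; open, the fingers measure 114 mm over their backs; the gripper's body (76 mm by 85 mm) begins 54 mm behind the grasp point. The pads swing forward as they close: fully open they stand 13 mm farther back than shut.
Start: joints at [1.143, 0.417, -0.01, 1.614, 0.005, 1.111, -0.053], TCP at [0.235, -0.579, 0.231] pointing down, gripper open.
Joint ranges: [-2.81, 2.81], [-0.39, 2.02], [-1.27, 1.25], [0.06, 2.57], [-1.19, 4.33], [0.19, 2], [-2.82, 2.82]. Speed limits (rad/s): [1.89, 1.89, 2.39, 2.39, 3.01, 3.01, 3.01].

INTERFACE

Orientations are given as a unit quaternion [x, y, z, w].
In Python, from workcell import r gives the robot as it stands.
- The arm moves only by the tool apply_moves, never from a script. Its argument "increments" is text: rows parted by semicolons, each of 7 numbers parted by spaces: the shift along the tool's x, y, z in mm, then the turn, a rotation vector about the tool's x, y, z in degrees, then the opening in per cent of the stroke, from 0 (shut) to 100 (fully open). A call has 1 to 20 rows; each row is the pose to reach, as a shift and turn from the pose commanded when the call began, along the tool's axes at that moment; what a row does not reach only later rows make up. A row lasts 1/10 s, in which the tool goes at most 50 mm and 8.59 degrees, less where a joint would pass 70% of its speed; a pose out of reach is approached as far as the arm can. A call with a gripper value outside its range is refused whole. The fingers move at their own pace and stop on an object; "grip_force" is the grip in N (left out, the last holds). Time passes only in rows, so rows that repeat a pose let the fingers close. It gives the time, the measured TCP pose, the force and the opening at its end, in the units of the state.
- r.read_state(): the state, without advancing time (a new reading comes with each control period).
- r.snapshot(name): name is "side" or "top" or "wrist"; returns a dict with "img" (420x560x3 uint8, red, green, blue), "z_map" (420x560 float32, m along the optical axis (not along the pixel's ray), 0 where there is no reading), "mtx" (3x3 intrinsics, pixels), "k1" (the pictures are not rectified: a ray, as slopes to the right and down, at radius r is drawn at 1 + k1 r^2 times it, then the intrinsics apply), "pose" (4x4, takes a point from camera to world coordinates). Camera axes: x right, y down, z forward; pixel columns grow to the right and rows downward; lengths in m; the calibration is good to about 2 mm. A picture is of the moment at which its call begins.
- r.hand_in(): hands the job in, once; it reports no verdict.
The state is a dict: "time": time; "q": joint angles; "dq": joint speeds; "joint_efforts": joint torques, N m; "eef_pos": TCP position; "tcp_rot": TCP orientation; "wrist_force": force on the tool from outside, world axes, zero at the start; "wrist_torque": the same for the moment, N m; "opening": finger opening in m.
Only numpy, scipy, OpenCV 4.12 (cv2) and the standard library are available. Lean on these libraries where they do the work, as an engineer would, in place of code of your own. Each camera call takes 0.05 s, during which the arm holds its last target. There are 200 camera calls.

## Working session

There is one attempt and no reset: what is moved stays moved. The work goes in short steps, Python scripts to look and compute and a tool call to move; the robot and the scene stay as the last step left them, time stands still between calls to the robot, and variables do not carry over. Pictures are saved under pics/ and viewed, about 8 in all and at most 12, crops included, and the job is handed in when it is done.

Besides the shell and the picture viewer there is one more tool, called after "Request:" as name(argument=value, ...) on one line, values as JSON. apply_moves: Moves the arm, as the interface text tells. Its arguments: {"type":"object","properties":{"increments":{"type":"string"},"grip_force":{"type":"number"}},"required":["increments"]}

```bash
mkdir -p pics; ls; cat > h.py <<'E'
import numpy as np, cv2
from workcell import r
def rays(s,px):
    px=np.atleast_2d(np.float64(px)); K=s['mtx']; d=(px-[K[0,2],K[1,2]])/[K[0,0],K[1,1]]
    u=d.copy()
    for _ in range(20): u=d/(1+s['k1']*(u**2).sum(1,keepdims=True))
    return np.c_[u,np.ones(len(u))]
def on_plane(s,px,z):
    v=rays(s,px)@s['pose'][:3,:3].T; o=s['pose'][:3,3]
    return o+v*((z-o[2])/v[:,2:])
def cloud(s):
    h,w=s['z_map'].shape; g=np.stack(np.meshgrid(np.arange(w),np.arange(h)),-1).reshape(-1,2)
    p=rays(s,g)*s['z_map'].reshape(-1,1)
    P=(p@s['pose'][:3,:3].T+s['pose'][:3,3]).reshape(h,w,3); P[s['z_map']==0]=np.nan
    return P
E
python3 - <<'E'
from h import *
import pickle
st=r.read_state(); print(st)
ims=[]
for n in('top','side'):
    s=r.snapshot(n); pickle.dump(s,open(n+'0.pkl','wb')); print(n,s['pose'].round(3).tolist())
    cv2.imwrite(f'pics/{n}0.png',s['img'][:,:,::-1])
E
```

```text
pics
{'time': 0.0, 'q': array([ 1.14349494,  0.41799372, -0.01033657,  1.61422118,  0.00469549,
        1.11069323, -0.05299561]), 'dq': array([ 2.97682319e-04,  2.16812215e-04,  3.12121595e-04, -6.46889921e-06,
       -9.48633282e-05, -6.02313512e-04,  8.16327104e-05]), 'joint_efforts': array([ 9.79244555e-05, -8.64424038e+01,  6.78605475e-01, -4.34889400e+01,
        1.91568694e-02,  7.29341089e-03,  1.04295568e-04]), 'eef_pos': array([ 0.23505704, -0.57871201,  0.23062803]), 'tcp_rot': array([-0.6938745 , -0.13601346,  0.69410271, -0.13512935]), 'wrist_force': array([-0.48892525,  0.40336399, -0.14674493]), 'wrist_torque': array([ 0.00727318, -0.04324002,  0.00135765]), 'opening': 0.08556897560784996}
top [[0.014, -0.981, 0.193, 0.344], [-0.999, -0.019, -0.025, 0.01], [0.028, -0.193, -0.981, 1.07], [0.0, 0.0, 0.0, 1.0]]
side [[-0.738, -0.397, 0.546, -0.164], [-0.675, 0.447, -0.587, 0.728], [-0.011, -0.802, -0.598, 0.837], [0.0, 0.0, 0.0, 1.0]]
```

View pics/top0.png

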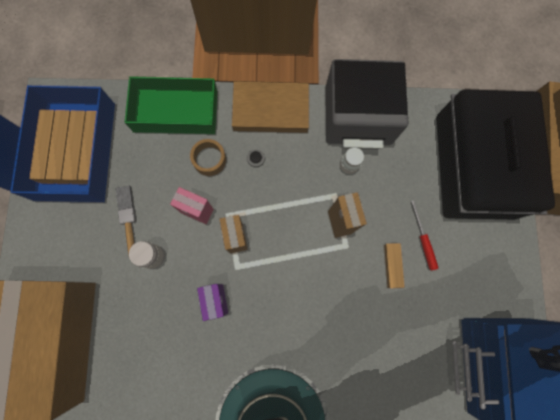

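View pics/side0.png

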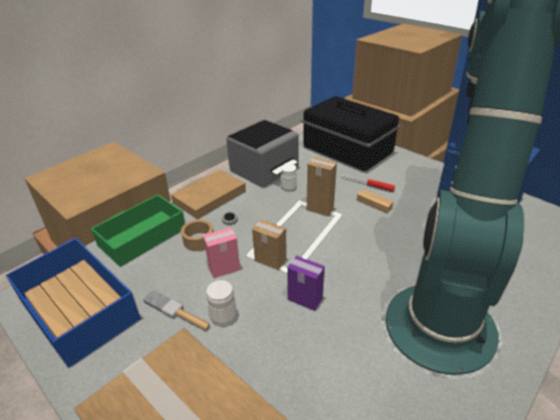

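The top view shows the tall carton at the right end of the zone (352,211), the short carton at the left end (233,233), the tape outline between them and the button at (256,157). The pink and purple look-alikes are at (191,204) and (211,301). Next I'll measure these.

```bash
python3 - <<'E'
from h import *
import pickle
s=pickle.load(open('top0.pkl','rb')); P=cloud(s); img=s['img']; hsv=cv2.cvtColor(img,cv2.COLOR_RGB2HSV)
v,u=np.mgrid[:420,:560]
box=lambda a,b,c,d:(u>=a)&(u<=b)&(v>=c)&(v<=d)
def rep(n,m):
    q=P[m][:,:2].astype(np.float32); (c,sz,a)=cv2.minAreaRect(q)
    print(n,m.sum(),'c',np.round(c,4),'sz',np.round(sz,4),'a',round(a,1),'z',np.nanpercentile(P[m][:,2],[5,50,95]).round(4)); return cv2.boxPoints((c,sz,a))
z=P[...,2]
t=box(325,375,180,240)&(z>.17)&(z<.19); print(rep('tall',t).round(4).tolist())
t=box(215,250,210,255)&(z>.11)&(z<.13); print(rep('short',t).round(4).tolist())
w=box(220,355,190,275)&(hsv[...,1]<40)&(hsv[...,2]>150)&(abs(z)<.01); print(rep('tape',w).round(4).tolist())
b=box(243,270,145,170); 
rep('house',b&(z>.008)); rep('button',b&(hsv[...,2]<70)&(z>.008))
rep('jar',box(335,370,145,175)&(z>.06)); rep('roll',box(185,230,135,178)&(z>.03)&(z<.06))
rep('printer', box(320,410,55,150)&(z>.04))
rep('brushblock', box(380,405,240,290)&(z>.015))
k=box(215,360,185,275)
cv2.imwrite('pics/mask.png',cv2.resize(np.hstack([(w*255).astype(np.uint8)[185:275,215:360]]),None,fx=4,fy=4))
# tape corners by line fits in world
q=P[w][:,:2]
E
```

```text
tall 701 c [ 0.5251 -0.1796] sz [0.0802 0.0496] a 14.7 z [0.1761 0.1798 0.1826]
[[0.48010000586509705, -0.16580000519752502], [0.4925999939441681, -0.21379999816417694], [0.5702000260353088, -0.19349999725818634], [0.5576000213623047, -0.14550000429153442]]
short 663 c [0.4769 0.1059] sz [0.0801 0.0515] a 12.8 z [0.1167 0.1198 0.1225]
[[0.43209999799728394, 0.12210000306367874], [0.44359999895095825, 0.07190000265836716], [0.5217000246047974, 0.08969999849796295], [0.5102999806404114, 0.13989999890327454]]
tape 1241 c [ 0.5014 -0.0334] sz [0.1605 0.32  ] a 11.8 z [-0.0029  0.0005  0.0037]
[[0.39010000228881836, 0.10679999738931656], [0.45570001006126404, -0.20649999380111694], [0.6126999855041504, -0.1736000031232834], [0.5472000241279602, 0.1396999955177307]]
house 241 c [0.7064 0.0583] sz [0.0496 0.0488] a 2.1 z [0.0092 0.0164 0.0234]
button 113 c [0.7086 0.0581] sz [0.0358 0.0314] a 2.8 z [0.0179 0.0215 0.0246]
jar 292 c [ 0.6929 -0.2096] sz [0.0485 0.0471] a 18.0 z [0.0652 0.0844 0.0876]
roll 466 c [0.6994 0.19  ] sz [0.0964 0.0936] a 25.8 z [0.0333 0.0466 0.0503]
printer 6665 c [ 0.8267 -0.2404] sz [0.2021 0.2354] a 89.9 z [0.0567 0.1512 0.1552]
brushblock 705 c [ 0.4073 -0.3243] sz [0.1169 0.0421] a 2.5 z [0.0219 0.0297 0.033 ]
```

View pics/mask.png

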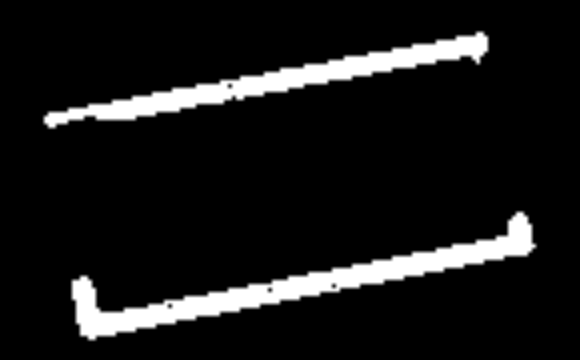

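Everything agrees with the given sizes: the tape measures 160.5×320 mm, the carton 80×50 mm at z 0.18, and the button top is at about 0.0215. In the mask view the outline is clean along both long sides. Now I'll work out the approach.

```bash
cat >> h.py <<'E'
from scipy.spatial.transform import Rotation as R
def inc(p,push=None):
    """shift mm / rotvec deg in tool axes to reach world p, pointing down, tool z along +-push (nearest)"""
    st=r.read_state(); T=R.from_quat(st['tcp_rot']); M=T.as_matrix()
    d=M.T@(np.array(p)-st['eef_pos'])*1e3
    rv=[]
    if push is not None:
        for sg in(1,-1):
            x=np.array([0,0,-1.]); z=np.r_[sg*np.array(push),0]; y=np.cross(z,x)
            rv.append((T.inv()*R.from_matrix(np.c_[x,y,z])).as_rotvec(degrees=True))
        rv.sort(key=np.linalg.norm)
    print('shift',d.round(1),'rot',np.round(rv,2).tolist(),'axes',M.round(3).tolist())
E
python3 - <<'E'
from h import *
a=np.radians(14.7); n=np.array([-np.sin(a),np.cos(a)])
c=np.array([.5251,-.1796]); start=c-n*.075
print(start); inc([*start,.155],n)
E
```

```text
[ 0.54413185 -0.25214508]
shift [  75.9 -186.3 -409.3] rot [[-82.59, -0.04, 0.05], [97.41, 0.05, 0.04]] axes [[-0.0, 0.376, -0.926], [0.001, -0.926, -0.376], [-1.0, -0.001, 0.0]]
```

Request:
apply_moves(increments="0 -12 -27 -5 0 0 0;0 -25 -55 -11 0 0 0;0 -37 -82 -16 0 0 0;0 -50 -109 -22 0 0 0;0 -62 -136 -27 0 0 0;0 -75 -164 -33 0 0 0;0 -87 -191 -38 0 0 0;0 -99 -218 -44 0 0 0;0 -112 -245 -49 0 0 0;0 -124 -273 -55 0 0 0;0 -137 -300 -60 0 0 0;0 -149 -328 -66 0 0 0;15 -161 -355 -71 0 0 0;30 -174 -382 -77 0 0 0;45 -186 -409 -82.6 0 0 0;60 -186 -409 -82.6 0 0 0;70 -186 -409 -82.6 0 0 0;76 -186 -409 -82.6 0 0 0;76 -186 -409 -82.6 0 0 0;76 -186 -409 -82.6 0 0 0", grip_force=20)

```text
time: 2.1
eef_pos: [0.544, -0.2534, 0.1558]
tcp_rot: [0.432, 0.559, -0.432, 0.56]
wrist_force: [0.2, 0.3, 1.1]
opening: -0.0002
```

```bash
python3 - <<'E'
from h import *
st=r.read_state(); print(st['time'],st['q'].round(2),st['eef_pos'],st['wrist_force'],st['opening'])
a=np.radians(14.7); n=np.array([-np.sin(a),np.cos(a)]); c=np.array([.5251,-.1796])
inc([*(c-n*.075),.155],n); inc([*(c-n*.036),.155],n)
s=r.snapshot('side'); cv2.imwrite('pics/side1.png',cv2.resize(s['img'][110:310,200:440,::-1],None,fx=3,fy=3))
E
```

```text
2.1 [ 0.71  0.49 -0.42  1.74  0.23  0.97  0.45] [ 0.54402783 -0.25344736  0.15578984] [0.16576807 0.29977366 1.14657258] -0.00018608834309792748
shift [ 0.8  0.4 -1.2] rot [[-0.07, 0.03, -0.01], [179.93, -0.02, -0.05]] axes [[0.0, 0.968, 0.253], [-0.0, 0.253, -0.968], [-1.0, 0.0, 0.001]]
shift [  0.8   0.4 -40.2] rot [[-0.07, 0.03, -0.01], [179.93, -0.02, -0.05]] axes [[0.0, 0.968, 0.253], [-0.0, 0.253, -0.968], [-1.0, 0.0, 0.001]]
```

View pics/side1.png

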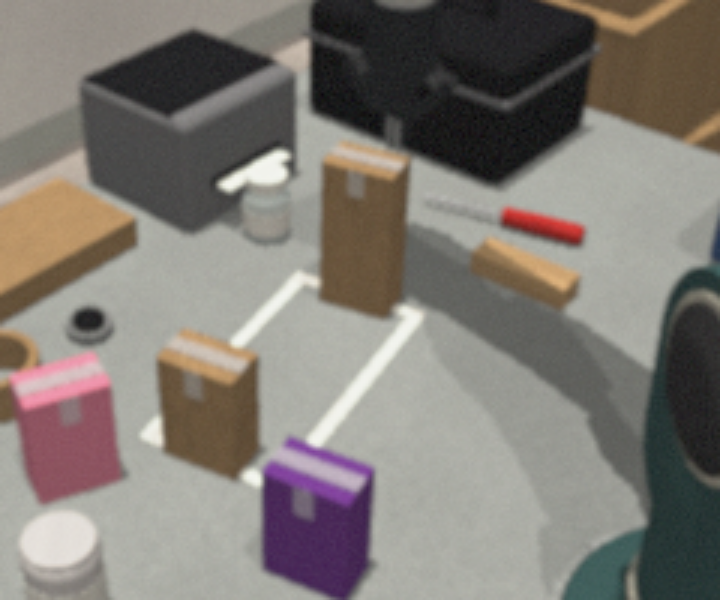

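The side view shows the shut fingers behind the tall carton, centred near its top (crop 393,130). Starting the slow push.

Request:
apply_moves(increments="0 0 -8 0 0 0 0;0 0 -16 0 0 0 0;0 0 -24 0 0 0 0;0 0 -31 0 0 0 0;0 0 -34 0 0 0 0;0 0 -37 0 0 0 0;0 0 -39 0 0 0 0;0 0 -41 0 0 0 0;0 0 -43 0 0 0 0;0 0 -45 0 0 0 0;0 0 -48 0 0 0 0;0 0 -51 0 0 0 0;0 0 -54 0 0 0 0;0 0 -57 0 0 0 0;0 0 -60 0 0 0 0")

```text
time: 3.65
eef_pos: [0.5288, -0.1945, 0.1553]
tcp_rot: [0.432, 0.56, -0.432, 0.56]
wrist_force: [-0.1, 0.0, 0.4]
opening: -0.0002
```

```bash
python3 - <<'E'
from h import *
s=r.snapshot('side'); cv2.imwrite('pics/side2.png',cv2.resize(s['img'][110:310,200:440,::-1],None,fx=2,fy=2))
E
```

```text
(no output)
```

View pics/side2.png

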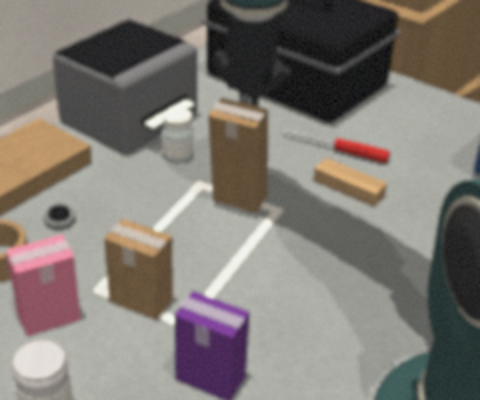

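The carton is leaning towards the middle, with its foot still about in place (2x crop 212,203 to 265,212). I'll keep pushing past the balance point.

Request:
apply_moves(increments="0 0 -3 0 0 0 0;0 0 -6 0 0 0 0;0 0 -9 0 0 0 0;0 0 -12 0 0 0 0;0 0 -15 0 0 0 0;0 0 -18 0 0 0 0;0 0 -21 0 0 0 0;0 0 -24 0 0 0 0;0 0 -27 0 0 0 0;0 0 -27 0 0 0 0;0 0 -27 0 0 0 0;0 0 -27 0 0 0 0;0 0 -27 0 0 0 0;0 0 -27 0 0 0 0")

```text
time: 5.1
eef_pos: [0.522, -0.1687, 0.1552]
tcp_rot: [0.432, 0.56, -0.432, 0.56]
wrist_force: [-0.2, -0.5, 1.0]
opening: 0.0001
```

```bash
python3 - <<'E'
from h import *
s=r.snapshot('side'); cv2.imwrite('pics/side3.png',cv2.resize(s['img'][110:310,200:440,::-1],None,fx=2,fy=2))
E
```

```text
(no output)
```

View pics/side3.png

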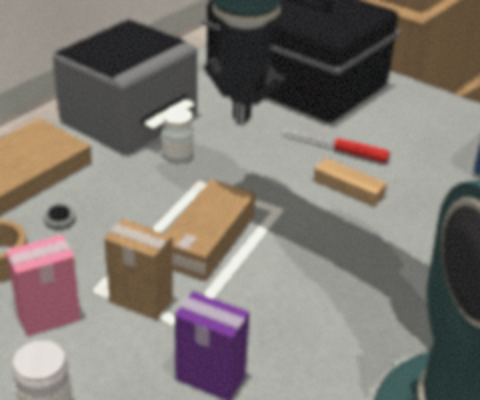

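The carton has toppled and lies between the tapes, and the short carton still stands. I'll move to above the button and measure on the way.

```bash
python3 - <<'E'
from h import *
inc([.707,.058,.155])
E
```

```text
shift [ 2.000e-01  2.364e+02 -1.724e+02] rot [] axes [[-0.0, 0.967, 0.254], [0.0, 0.254, -0.967], [-1.0, -0.0, -0.0]]
```

Request:
apply_moves(increments="-10 0 0 0 0 0 0;-25 0 0 0 0 0 0;-40 20 -15 0 0 0 0;-40 40 -29 0 0 0 0;-40 60 -44 0 0 0 0;-40 80 -58 0 0 0 0;-40 100 -73 0 0 0 0;-40 120 -88 0 0 0 0;-40 140 -102 0 0 0 0;-40 160 -117 0 0 0 0;-40 180 -131 0 0 0 0;-40 200 -146 0 0 0 0;-20 218 -159 0 0 0 0;0 230 -168 0 0 0 0;10 236 -172 0 0 0 0;20 236 -172 0 0 0 0;20 236 -172 0 0 0 0;20 236 -172 0 0 0 0")

```text
time: 6.95
eef_pos: [0.7067, 0.0566, 0.1362]
tcp_rot: [0.432, 0.559, -0.432, 0.56]
wrist_force: [0.3, 0.5, 0.9]
opening: -0.0003
```

```bash
python3 - <<'E'
from h import *
st=r.read_state(); print(st['time'],st['eef_pos'],st['q'].round(2),st['wrist_force'])
s=r.snapshot('top'); P=cloud(s); v,u=np.mgrid[:420,:560]; z=P[...,2]
C=np.array([.5014,-.0334]); a=np.radians(11.8); Z=np.array([[np.cos(a),np.sin(a)],[-np.sin(a),np.cos(a)]])
m=(z>.042)&(z<.058)&(abs((P[...,:2]-C)@Z.T)<[.11,.2]).all(-1)
n,lab,stt,_=cv2.connectedComponentsWithStats(m.astype(np.uint8)); m=lab==1+stt[1:,4].argmax()
q=P[m][:,:2].astype(np.float32); b=cv2.minAreaRect(q); print(b,np.median(z[m]))
print('corners zone',((cv2.boxPoints(b)-C)@Z.T).round(3).tolist())
q=P[(z>.11)&(z<.13)&(abs(P[...,:2]-[.4769,.1059])<.08).all(-1)][:,:2].astype(np.float32); print('short',cv2.minAreaRect(q))
inc([.707,.058,.03])
cv2.imwrite('pics/top4.png',cv2.resize(s['img'][110:290,160:420,::-1],None,fx=3,fy=3))
E
```

```text
6.95 [0.70670694 0.05660407 0.1361675 ] [ 0.17  0.7  -0.46  1.45  0.33  1.07 -0.1 ] [0.33029804 0.45817411 0.94769571]
((0.4751758277416229, 0.013890394009649754), (0.08040575683116913, 0.023591911420226097), 18.005041122436523) 0.04965097144048669
corners zone [[-0.057, 0.059], [-0.055, 0.036], [0.025, 0.044], [0.023, 0.068]]
short ((0.5036159157752991, 0.12495943903923035), (0.1559586077928543, 0.07515011727809906), 35.56287384033203)
shift [106.4   0.4  -1.2] rot [] axes [[0.001, 0.968, 0.253], [-0.0, 0.253, -0.968], [-1.0, 0.001, 0.0]]
```

View pics/top4.png

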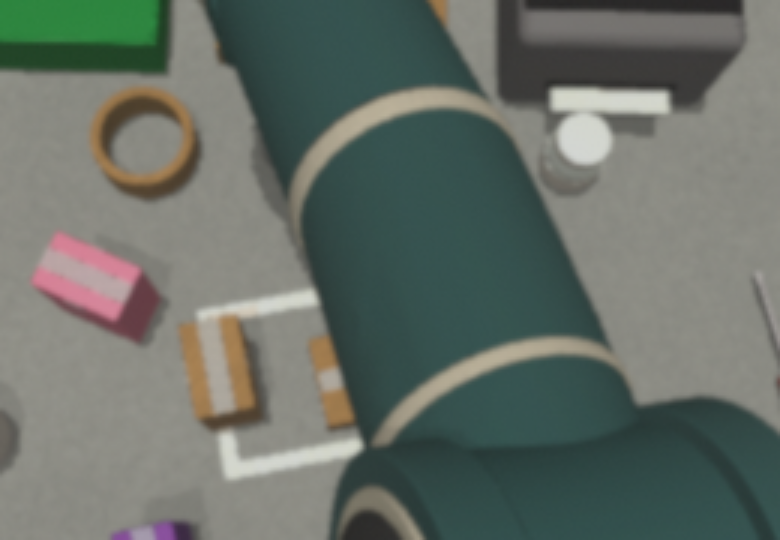

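The head end of the carton lies at zone x −56..+25 mm and y up to 68 mm, with its top at z 0.0497. Extending back 180 mm puts the foot near y −120 mm, so there is over 20 mm of margin everywhere. The arm hides the rest of the carton (the short-carton figure is contaminated by the arm). Now I'll press the button, watching the force.

Request:
apply_moves(increments="20 0 -1 0 0 0 0;45 0 -1 0 0 0 0;70 0 -1 0 0 0 0;90 0 -1 0 0 0 0;100 0 -1 0 0 0 0;105 0 -1 0 0 0 0;108 0 -1 0 0 0 0;110 0 -1 0 0 0 0;112 0 -1 0 0 0 0;114 0 -1 0 0 0 0;114 0 -1 0 0 0 0;114 0 -1 0 0 0 0")

```text
time: 8.2
eef_pos: [0.7066, 0.0586, 0.0216]
tcp_rot: [0.432, 0.56, -0.432, 0.56]
wrist_force: [1.1, -0.1, 1.3]
opening: -0.0001
```

Request:
apply_moves(increments="1 0 0 0 0 0 0;2 0 0 0 0 0 0;3 0 0 0 0 0 0;3 0 0 0 0 0 0")

```text
time: 8.6
eef_pos: [0.7066, 0.0586, 0.0183]
tcp_rot: [0.432, 0.56, -0.432, 0.56]
wrist_force: [1.0, -0.4, 2.5]
opening: -0.0003
```

Request:
apply_moves(increments="1 0 0 0 0 0 0;2 0 0 0 0 0 0;3 0 0 0 0 0 0;3 0 0 0 0 0 0")

```text
time: 9.0
eef_pos: [0.7066, 0.0586, 0.016]
tcp_rot: [0.432, 0.56, -0.432, 0.56]
wrist_force: [-3.7, -1.5, 12.2]
opening: -0.0001
```

The force jumped to 12 N at z 0.016, which is 6 mm below the measured top, so the button is at its end stop. I'll hold briefly, retract and clear the view.

Request:
apply_moves(increments="0 0 0 0 0 0 0;-5 0 0 0 0 0 0;-12 0 0 0 0 0 0;-30 0 0 0 0 0 0;-60 0 0 0 0 0 0;-95 0 0 0 0 0 0;-130 0 0 0 0 0 0;-160 0 0 0 0 0 0;-180 -20 10 0 0 0 0;-190 -45 22 0 0 0 0;-190 -75 36 0 0 0 0;-190 -105 50 0 0 0 0;-190 -135 65 0 0 0 0;-190 -165 80 0 0 0 0;-190 -195 95 0 0 0 0;-190 -225 130 0 0 0 0;-190 -255 165 0 0 0 0;-190 -275 200 0 0 0 0;-190 -285 230 0 0 0 0;-190 -285 245 0 0 0 0")

```text
time: 11.0
eef_pos: [0.4917, -0.2539, 0.2063]
tcp_rot: [0.433, 0.559, -0.433, 0.559]
wrist_force: [0.0, 0.7, -0.1]
opening: 0.0001
```

```bash
python3 - <<'E'
from h import *
st=r.read_state(); print(st['time'],st['eef_pos'],st['wrist_force'])
C=np.array([.5014,-.0334]); a=np.radians(11.8); Z=np.array([[np.cos(a),np.sin(a)],[-np.sin(a),np.cos(a)]])
for n in('top','side'):
    s=r.snapshot(n); P=cloud(s); z=P[...,2]; L=(P[...,:2]-C)@Z.T
    m=(z>.042)&(z<.058)&(L[...,1]<.09)&(L[...,1]>-.17)&(abs(L[...,0])<.1); m=cv2.morphologyEx(m.astype(np.uint8),cv2.MORPH_OPEN,np.ones((3,3)))>0
    b=cv2.minAreaRect(L[m].astype(np.float32)); print(n,'tall',b,np.median(z[m]),cv2.boxPoints(b).round(3).tolist())
    k=(z>.115)&(z<.126)&(abs(P[...,:2]-[.4769,.1059])<.06).all(-1)
    if k.sum()>20: print('short',k.sum(),cv2.minAreaRect(P[k][:,:2].astype(np.float32)))
    k=(abs(P[...,:2]-[.707,.058])<.01).all(-1)&(z<.05)
    if k.sum()>3: print('button z',k.sum(),np.median(z[k]))
    if n=='side': cv2.imwrite('pics/s5.png',s['img'][:,:,::-1])
E
```

```text
11.0 [ 0.49166179 -0.25387303  0.20628435] [ 0.0043341   0.65797712 -0.14581636]
top tall ((-0.012113980948925018, -0.028599582612514496), (0.080223448574543, 0.18004801869392395), 2.38983416557312) 0.04955334743876483 [[-0.0560000017285347, 0.05999999865889549], [-0.04800000041723251, -0.11999999731779099], [0.03200000151991844, -0.11699999868869781], [0.024000000208616257, 0.06300000101327896]]
short 656 ((0.47713613510131836, 0.10601440072059631), (0.07992100715637207, 0.05160634592175484), 13.170516014099121)
button z 46 0.021898289509767688
side tall ((-0.010263778269290924, -0.024658724665641785), (0.08269132673740387, 0.18553438782691956), 2.4048140048980713) 0.050769296728332025 [[-0.054999999701976776, 0.06599999964237213], [-0.04800000041723251, -0.11900000274181366], [0.03500000014901161, -0.11599999666213989], [0.027000000700354576, 0.07000000029802322]]
short 394 ((0.4773751199245453, 0.11066241562366486), (0.08042323589324951, 0.052852753549814224), 12.571518898010254)
button z 22 0.022884962783612073
```

View pics/s5.png

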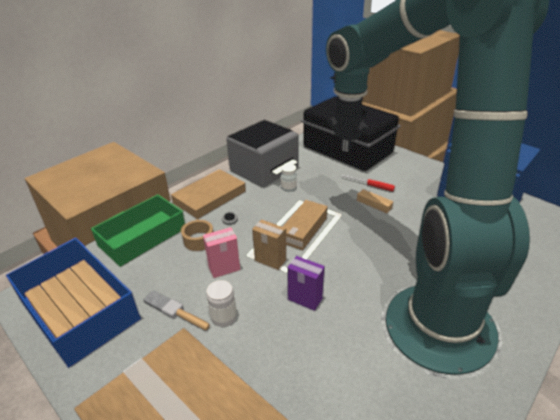

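The side view shows the tall carton flat inside the tape (305,223), the short carton standing (268,245), and the arm clear of everything. Handing in.

```bash
python3 -c "
from workcell import r
print(r.hand_in())"
```

```text
the job is handed in; nothing more can be done
None
```

The tall carton is tipped over and lying flat inside the tape, and the button has been pressed fully and is back up. I pushed the carton near its top with shut fingers until it fell towards the middle, then pressed the button. The job was handed in at about 11 s; the hand-in gives no verdict.

Last checks:
- **Tall carton:** it lies flat with its top at z ≈ 0.050 m. Its corners in the zone frame are x −56 to +32 mm and y −120 to +63 mm, at least 24 mm inside the tape's outer edges. The side view agrees to within about 7 mm.
- **Button:** pressing reached about 12 N at tip height 0.016 m, about 6 mm below its top, so I took that as the end stop. After release its top measured 0.022 m, the same height as before.
- **Short carton:** it is standing and has moved less than 1 mm by the top view.
- **Other things:** the last picture showed nothing else out of place, but I did not re-measure the other things. The arm was touching nothing.
- **Failed check:** the short-carton measurement taken while the arm hid part of the view was wrong, so I discarded it. The later clear view was fine.

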